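Make a relay safe on its test set and hold its tin cover up for inspection

ROBOT

A 6-joint arm with a two-finger parallel gripper is mounted at the origin on the work surface. World frame = base frame: x ahead of the robot, y to its left, z up, the work surface at z = 0. Lengths are in m, angles in rad, forces in N, time in s.
With the tool pointing down it reaches from about 0.325 to 0.875 m from the base axis. Payload 4.4 kg.
Tool frame: the origin (TCP) lies midway between the tips of the shut fingers; the grasp point (between the pads) lies 19 mm behind it; z points along the fingers, y is the line along which they close (so a half turn about z gives the same grasp; the last joint's range is limited). The gripper opens to 85 mm and grips with 20 to 120 N. Pads are 22 mm wide; open, the fingers measure 114 mm over their backs; the gripper's body (76 mm by 85 mm) begins 54 mm behind the grasp point. The pads swing forward as they close: fully open they stand 13 mm farther back than shut.
Start: joints at [1.101, 0.207, 1.542, -0, 1.393, -0.15], TCP at [0.181, 0.546, 0.231] pointing down, gripper open.
Joint ranges: [-2.73, 2.73], [-0.86, 2.22], [0.23, 2.46], [-1.11, 4.25], [0.08, 2.63], [-2.82, 2.82]. Speed limits (rad/s): [2.79, 2.79, 3.14, 3.14, 3.14, 3.14].

INTERFACE

Orientations are given as a unit quaternion [w, x, y, z].
In Python, from station import manip, eyes, workorder, nets gives the robot as it stands. The module is installed in compiled form; this text tells all that it offers.
- The arm moves only by the tool move_arm, never from a script. Its argument "series" is a list of rows, each a list of 4 numbers: the shift along the tool's x, y, z each as a share of 400 mm, from -1 to 1, then the turn about the tool's z as a share of 60 degrees, from -1 to 1. A call has 1 to 20 rows; each row is the pose to reach, as a shift and turn from the pose commanded when the call began, along the tool's axes at that moment; what a row does not reach only later rows make up. A row lasts 1/8 s, in which the tool goes at most 62.5 mm and 10.7 degrees, less where a joint would pass 70% of its speed; a pose out of reach is approached as far as the arm can. A call with a number of a shift or a turn outside -1 to 1 is refused whole. A call with a gripper value outside its range is refused whole. "gripper" is the gripper's target within -1 to 1 (shut at 1, half-way at 0, fully open at -1), set as the call begins (left out, the last holds). The fingers move at their own pace and stop on an object; "grip_force" is the grip in N (left out, the last holds). Time passes only in rows, so rows that repeat a pose let the fingers close. It gives the time, the measured TCP pose, the force, the opening and the grip force at its end, in the units of the state.
- manip.sense(): the state, without advancing time (a new reading comes with each control period).
- eyes.get_image(name): name is "side" or "top" or "wrist"; returns the picture (400x640x3 uint8, red, green, blue); there is no depth.
- eyes.camera_model(name): a dict with "camera_matrix" (3x3 intrinsics, pixels), "world_to_cam" (4x4, takes a point from world to camera coordinates). Camera axes: x right, y down, z forward; pixel columns grow to the right and rows downward; lengths in m; the calibration is good to about 2 mm. A picture is of the moment at which its call begins: read the wrist's pose just before it. camera_model takes no time and is no camera call; for the wrist camera it gives the pose at the moment of the call.
- workorder.close_job(): hands the job in; it is judged then, once.
Trained networks look in the newest picture that a camera, given by its name, has taken for a name from the list of things; names that differ only in an ending like _2 or _b are one class to them, and where a whole thing is asked for, a point or a joint stands for the part that bears it (a point fixed in the world has none). Each returns a list of dicts, best first, with "score" (0 to 1); they miss things now and then, are a little off and sometimes report something else, mostly with a low value. They report only what shows in the picture. A call takes as long as a camera call.
- nets.cut_out(camera, target): "region" (400x640 bool, what is visible of it) and "box" ([left, top, right, bottom] in pixels, round what is visible of it).
- nets.place_of(camera, target): "centre" ([column, row] in pixels: a listed point, or the origin of a listed thing).
The state is a dict: "t": time; "joint_pos": joint angles; "dq": joint speeds; "joint_efforts": joint torques, N m; "tcp_pos": TCP position; "ee_rot": TCP orientation; "contact_force": force on the tool from outside, world axes, zero at the start; "ft_torque": the same for the moment, N m; "grip_width": finger opening in m; "grasp_force": force on a finger pad.
Only numpy, scipy, OpenCV 4.12 (cv2) and the standard library are available. Lean on these libraries where they do the work, as an engineer would, in place of code of your own. Each camera call takes 0.05 s, during which the arm holds its last target. There are 200 camera calls.

TASK

The tin-covered relay on the test set is to be looked at inside. First make it safe: push the black release button fully home and let it come up, then do the same with the red supply-off button, and leave the green start button alone. Then draw the tin cover straight up off the relay and finish while still holding it in the gripper, level and still, right above the relay with its lower rim about 4 cm clear of the relay's works, ready to go straight back on, and with none of the other things on the desk shifted.

Things in the scene. Friction and masses are not known exactly. Their poses are not given: they have to be found in the camera images.
- cover_center (a point): centre (half-way up) of the loose tin cover: a bright grey sheet-metal box open at the bottom, 46 mm along its x, 36 along y, 60 high, 30 to 65 g, flat top 30 mm above this point and lower rim 30 mm below; z up, x and y parallel to the test set's. It starts seated on the relay, its rim resting on the brown flange, no catch, 2 to 4 mm of play round the works; its top is then 132 mm above the desk
- relay_top (a point): centre of the highest point of the covered relay's works (coil, yoke, contact springs; 34 x 24 mm, 50 mm high above the flange the cover rests on), hidden under the cover, 20 mm above the seated cover's centre, 122 mm above the desk: the rim clears the works once the cover has risen 50 mm. The relay does not move
- relay: the covered relay, fixed on the test set's deck: black socket 58 x 50 mm, 16 mm high, brown flange 52 x 42 mm, 10 mm high; origin at the centre of the socket's underside, 46 mm above the desk; z up, axes parallel to the test set's
- cover: the same tin cover; origin at the centre of its lower rim plane, 30 mm under point cover_center
- test_set: relay test set, fixed: low grey case 250 x 290 mm, flat aluminium deck 46 mm above the desk; origin at the centre of its underside, x away from the robot, y to the left. Three buttons in a row 85 mm to the -x side, 65 mm apart, colours in any order; two relay sockets 50 mm to the +x side, 75 mm left and right, the tin-covered relay in one, a blue one in the other
- key_black_top (a point): centre of the top of the black release button, a spring button 24 mm across standing 10 mm proud of a steel bezel 40 mm across; its top is 68 mm above the desk and goes straight down 6 mm when pushed home, needing about 1.5 N to start and 5 N at the bottom; it springs back
- key_red_top (a point): centre of the top of the red supply-off button, otherwise as the black one
- key_green_top (a point): centre of the top of the green start button, otherwise as the black one; not to be pushed
- key_black (a joint): travel of the black button, 0 out, 0.006 m fully home
- key_red (a joint): travel of the red button, 0 out, 0.006 m fully home
- key_green (a joint): travel of the green button, 0 out, 0.006 m fully home
- blue_relay: small relay with a blue plastic case 28 x 28 mm, 58 mm high with its black socket 58 x 50 mm, fixed in the other place of the test set, not to be handled; origin at the centre of the socket's underside
- brass_insert: bystander: loose knurled brass insert 17 mm across and 17 mm high, standing on the deck near its middle; origin at the centre of its underside
- tube_base: bystander: round white ceramic tube base 43 mm across, 22 mm high, on the desk; origin at the centre of its underside
- heat_sink: bystander: black finned aluminium heat sink 60 x 50 x 31 mm on the desk; origin at the centre of its underside
- capacitor: bystander: blue upright capacitor can 35 mm across, 50 mm high, on the desk; origin at the centre of its underside
- pin_tin: bystander: open shallow steel tin 90 x 70 x 22 mm on the desk; origin at the centre of its underside

How it is judged:
On the way, in this order (a step that is already met when the one before it is completed fails the run):
1. the black button is pushed fully home while the red one is out and the cover still sits on the relay (value of joint key_black above 0.0045 m and value of joint key_red below 0.002 m and z of cover_center in the frame of relay_top below -0.012 m), for 0.05 s.
2. the black button is out again, then the red button is pushed fully home, with the cover still on the relay (value of joint key_red above 0.0045 m and value of joint key_black below 0.002 m and z of cover_center in the frame of relay_top below -0.012 m), for 0.05 s.
3. both buttons out, the cover is lifted off in the gripper, its rim above the relay's works (z of cover_center in the frame of relay_top above 0.03 m and value of joint each of key_black, key_red below 0.002 m and contact force between cover and the fingers above 1 N), for 0.2 s.
At the end, for the whole second after the job is handed in: the fingers alone hold the tin cover, rim 15 to 80 mm above the relay's works, within 25 mm sideways of it, level within 0.10 rad, slower than 20 mm/s and 0.2 rad/s; black, red and green buttons out; other loose things within 20 mm of their places (z of cover_center in the frame of relay_top between 0.045 and 0.11 m and horizontal distance between cover_center and relay_top below 0.025 m and angle between cover_center's own z axis and vertical below 0.1 rad and linear speed of cover below 0.02 m/s and angular speed of cover below 0.2 rad/s and contact force between cover and the fingers above 1 N and contact force between cover and relay below 0.05 N and contact force between cover and blue_relay below 0.05 N and contact force between cover and test_set below 0.05 N and value of joint each of key_black, key_red, key_green below 0.002 m and distance of each of brass_insert, tube_base, heat_sink, capacitor, pin_tin from where it was at the start of the episode below 0.02 m); the arm keeps its last pose, push and grip.
It fails at once if the green start button is pushed (more than 2.5 mm) (value of joint key_green above 0.0025 m).
It fails at once if the black and red buttons are pushed together (value of joint each of key_black, key_red above 0.003 m).
It fails at once if the cover is tipped by more than 0.25 rad (angle between cover_center's own z axis and vertical above 0.25 rad).
It fails at once if the cover is carried more than 40 mm sideways from above its relay (horizontal distance between cover_center and relay_top above 0.04 m).
It fails at once if another loose thing is shifted by more than 20 mm (distance of any of brass_insert, tube_base, heat_sink, capacitor, pin_tin from where it was at the start of the episode above 0.02 m).
It also fails if it takes over 58 s, if anything falls off the work surface, if the arm or the gripper's body presses on something with over 40 N, if the wrist force passes 120 N, or if a joint passes its speed limit or range.

## Working session

There is one attempt and no reset: what is moved stays moved. The work goes in short steps, Python scripts to look and compute and a tool call to move; the robot and the scene stay as the last step left them, time stands still between calls to the robot, and variables do not carry over. Pictures are saved under pics/ and viewed, at most 10 in all, crops included, and the job is handed in when it is done.

Besides the shell and the picture viewer there is one more tool, called by a JSON object that holds its "method" and its "body". move_arm: Moves the arm, as the interface text tells. Shift numbers are shares of 400 mm and turn numbers shares of 60 degrees, none past 1 either way. Its arguments: {"type":"object","properties":{"series":{"type":"array","items":{"type":"array","items":{"type":"number"}}},"gripper":{"type":"number"},"grip_force":{"type":"number"}},"required":["series"]}

```bash
mkdir -p pics
cat > h.py <<'E'
import numpy as np, cv2
from station import manip, eyes, workorder, nets
def ray(cam,px,z):
    m=eyes.camera_model(cam);K=np.array(m["camera_matrix"]);T=np.array(m["world_to_cam"])
    d=T[:3,:3].T@np.linalg.inv(K)@np.array([px[0],px[1],1.]);c=-T[:3,:3].T@T[:3,3]
    return c+d*(z-c[2])/d[2]
def save(cam,n):
    im=eyes.get_image(cam);cv2.imwrite(f"pics/{n}.png",im[:,:,::-1]);return im
E
python3 - <<'E'
from h import *
s=manip.sense();print(s)
Z=dict(cover_center=.102,key_black_top=.068,key_red_top=.068,key_green_top=.068,blue_relay=.046,brass_insert=.046,test_set=0,tube_base=0,capacitor=0,heat_sink=0,pin_tin=0)
for c in("top","side"):
    save(c,c+"0")
    for k,z in Z.items():
        for r in nets.place_of(c,k)[:2]: print(c,k,round(r["score"],2),np.round(r["centre"],0),ray(c,r["centre"],z).round(3))
E
```

```text
{'t': 0.0, 'joint_pos': array([ 1.10049127e+00,  2.07408528e-01,  1.54295544e+00,  2.17245905e-05,
        1.39346638e+00, -1.50494282e-01]), 'dq': array([-0.00063551,  0.00138316, -0.00043251, -0.00058783,  0.00137027,
        0.00073923]), 'joint_efforts': array([ 2.93820494e-04, -3.83041978e+01, -2.91595459e+01, -2.74847735e-04,
        1.08861626e-02,  2.26536251e-06]), 'tcp_pos': array([0.18043279, 0.54517375, 0.23013154]), 'ee_rot': array([-3.51919519e-04,  1.59226606e-01,  9.87241427e-01, -1.06211646e-03]), 'contact_force': array([0.39905474, 0.16632507, 1.11598876]), 'ft_torque': array([-0.02634132,  0.01307829, -0.05009907]), 'grasp_force': 0.0, 'grip_width': 0.0855886762924583}
top cover_center 0.69 [363. 185.] [ 0.586 -0.155  0.102]
top key_black_top 0.37 [330. 239.] [ 0.448 -0.066  0.068]
top key_red_top 0.37 [308. 238.] [ 0.449 -0.008  0.068]
top key_green_top 0.47 [354. 240.] [ 0.443 -0.132  0.068]
top blue_relay 0.94 [307. 193.] [ 0.577 -0.007  0.046]
top brass_insert 0.61 [328. 214.] [ 0.517 -0.065  0.046]
top test_set 0.7 [330. 212.] [ 0.531 -0.073  0.   ]
top tube_b
[... 479 characters left out ...]
 key_red_top 0.51 [303. 209.] [ 0.447 -0.006  0.068]
side key_green_top 0.39 [304. 239.] [ 0.444 -0.131  0.068]
side blue_relay 0.94 [362. 211.] [0.597 0.007 0.046]
side brass_insert 0.36 [337. 225.] [ 0.524 -0.052  0.046]
side brass_insert 0.17 [359. 211.] [0.588 0.009 0.046]
side test_set 0.71 [342. 246.] [ 0.535 -0.076  0.   ]
side tube_base 0.63 [347. 170.] [0.609 0.355 0.   ]
side tube_base 0.45 [297. 170.] [0.437 0.371 0.   ]
side capacitor 0.73 [372. 358.] [ 0.545 -0.389  0.   ]
side capacitor 0.31 [304. 211.] [0.45  0.095 0.   ]
side heat_sink 0.61 [295. 166.] [0.432 0.404 0.   ]
side pin_tin 0.58 [260. 370.] [ 0.358 -0.395  0.   ]
side pin_tin 0.16 [366. 238.] [ 0.599 -0.047  0.   ]
```

Run:
```python
import cv2,numpy as np
a=cv2.imread("pics/top0.png")[150:300,250:410];b=cv2.imread("pics/side0.png")[150:300,250:410]
cv2.imwrite("pics/c1.png",np.hstack([cv2.resize(x,(400,375),interpolation=cv2.INTER_CUBIC) for x in(a,b)]))
```

```text
(no output)
```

View pics/c1.png

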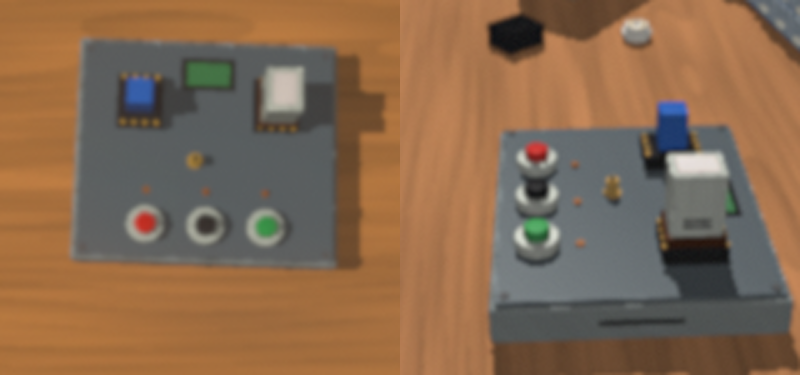

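The top view (left) shows red, black and green from left to right at crop pixels (145,222), (205,224) and (267,227). The cover is at (283,92) and the blue relay at (140,95), which agrees with the networks. The set is turned by about -2°. Next I go above the black button.

{"method": "move_arm", "body": {"series": [[-0.557, -0.624, 0, 0], [-0.557, -0.624, 0, 0], [-0.557, -0.624, 0, 0], [-0.557, -0.624, 0, 0], [-0.557, -0.624, 0, 0], [-0.557, -0.624, 0, 0], [-0.557, -0.624, 0, 0]], "gripper": 1}}

```text
t: 2.08
tcp_pos: [0.3144, 0.2378, 0.2316]
ee_rot: [0.0, 0.161, 0.987, 0.0]
contact_force: [0.0, -0.4, -0.2]
grip_width: -0.0001
grasp_force: 0.0
```

{"method": "move_arm", "body": {"series": [[-0.557, -0.624, 0, -0.27], [-0.557, -0.624, 0, -0.27], [-0.557, -0.624, 0, -0.27], [-0.557, -0.624, 0, -0.27], [-0.557, -0.624, 0, -0.27], [-0.557, -0.624, 0, -0.27], [-0.557, -0.624, 0, -0.27], [-0.557, -0.624, 0, -0.27]]}}

```text
t: 3.08
tcp_pos: [0.4467, -0.0667, 0.2309]
ee_rot: [-0.0, 0.018, 1.0, 0.001]
contact_force: [0.5, -0.0, 0.9]
grip_width: 0.0001
grasp_force: 0.0
```

```bash
cat > look.py <<'E'
from h import *
import sys
from scipy.spatial.transform import Rotation as R
s=manip.sense();q=s["ee_rot"];M=R.from_quat([q[1],q[2],q[3],q[0]]).as_matrix()
print(s["t"],s["tcp_pos"].round(4),"\n",M.round(4),s["grip_width"],s["contact_force"].round(2))
save("wrist",sys.argv[1])
Z=dict(cover_center=.102,key_black_top=.068,key_red_top=.068,key_green_top=.068,blue_relay=.046,brass_insert=.046)
for k,z in Z.items():
    for r in nets.place_of("wrist",k)[:2]:
        p=ray("wrist",r["centre"],z);d=p-s["tcp_pos"]
        print(k,round(r["score"],2),np.round(r["centre"],0),p.round(4),"tool shares",(M.T@d/.4).round(4))
E
python3 look.py w1
```

```text
3.075 [ 0.4467 -0.0667  0.2309] 
 [[-0.9994  0.0359 -0.001 ]
 [ 0.0359  0.9994  0.0012]
 [ 0.001   0.0012 -1.    ]] 5.2432467987129425e-05 [ 0.45 -0.04  0.88]
cover_center 0.74 [239. 178.] [ 0.4344 -0.1286  0.102 ] tool shares [ 0.025  -0.156   0.3222]
key_black_top 0.92 [309. 178.] [ 0.4441 -0.0719  0.068 ] tool shares [ 0.0058 -0.0136  0.4073]
key_black_top 0.23 [240. 292.] [ 0.5611 -0.1476  0.068 ] tool shares [-0.2934 -0.1924  0.4068]
key_red_top 0.56 [378. 178.] [ 0.4472 -0.0084  0.068 ] tool shares [0.0036 0.1454 0.4075]
key_green_top 0.73 [ 50. 260.] [ 0.5188 -0.3326  0.068 ] tool shares [-0.2044 -0.6582  0.4063]
key_green_top 0.17 [ 7. 96.] [ 0.3623 -0.3308  0.068 ] tool shares [ 0.1867 -0.6679  0.4067]
blue_relay 0.72 [378. 298.] [ 0.5886 -0.0026  0.046 ] tool shares [-0.3492  0.1725  0.4622]
brass_insert 0.45 [321. 244.] [ 0.5217 -0.0636  0.046 ] tool shares [-0.1875  0.014   0.4621]
```

View pics/w1.png

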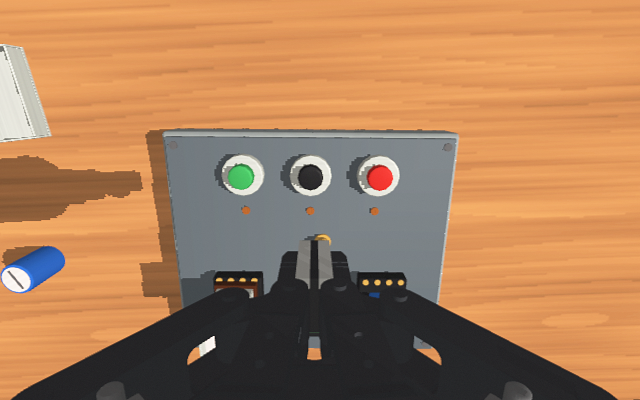

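The wrist view shows black at (310,177), red at (380,178) and green at (241,177). Black is therefore at about (0.444, -0.071), 5 mm off the tool. Press it.

{"method": "move_arm", "body": {"series": [[0.006, -0.012, 0.12, 0], [0.006, -0.012, 0.25, 0], [0.006, -0.012, 0.35, 0], [0.006, -0.012, 0.35, 0], [0.006, -0.012, 0.39, 0], [0.006, -0.012, 0.405, 0], [0.006, -0.012, 0.415, 0], [0.006, -0.012, 0.421, 0], [0.006, -0.012, 0.421, 0], [0.006, -0.012, 0.421, 0], [0.006, -0.012, 0.421, 0]]}}

```text
t: 4.8
tcp_pos: [0.4454, -0.0731, 0.0636]
ee_rot: [0.001, 0.019, 1.0, -0.0]
contact_force: [0.7, 0.2, 4.0]
grip_width: -0.0002
grasp_force: 2.0
```

{"method": "move_arm", "body": {"series": [[0, 0, 0.003, 0], [0, 0, 0.006, 0], [0, 0, 0.006, 0], [0, 0, 0.006, 0]]}}

```text
t: 5.3
tcp_pos: [0.4454, -0.0732, 0.0619]
ee_rot: [0.001, 0.019, 1.0, -0.0]
contact_force: [-1.0, 0.8, 13.7]
grip_width: -0.0002
grasp_force: 6.3
```

Black bottomed out at 13.7 N. Now up, across, and press red.

{"method": "move_arm", "body": {"series": [[0, 0, -0.04, 0], [0, 0, -0.1, 0], [0, 0, -0.1, 0], [0, 0.08, -0.1, 0], [0, 0.163, -0.1, 0], [0, 0.163, -0.1, 0], [0, 0.163, -0.1, 0], [0, 0.163, -0.05, 0], [0, 0.163, -0.025, 0], [0, 0.163, -0.01, 0], [0, 0.163, -0.003, 0], [0, 0.163, 0, 0], [0, 0.163, 0, 0], [0, 0.163, 0, 0], [0, 0.163, 0, 0]]}}

```text
t: 7.18
tcp_pos: [0.4459, -0.0083, 0.0619]
ee_rot: [-0.001, 0.018, 1.0, -0.001]
contact_force: [-8.2, -1.5, 13.2]
grip_width: -0.0003
grasp_force: 6.9
```

Red is home as well. Now up and over the cover, opening the gripper.

{"method": "move_arm", "body": {"series": [[0, 0, -0.05, 0], [0, 0, -0.2, 0], [0, 0, -0.35, 0], [0, 0, -0.45, 0], [-0.1, -0.1, -0.45, 0], [-0.2, -0.2, -0.45, 0], [-0.3, -0.3, -0.45, 0], [-0.348, -0.348, -0.45, 0], [-0.348, -0.348, -0.45, 0], [-0.348, -0.348, -0.45, 0], [-0.348, -0.348, -0.45, 0]], "gripper": -1}}

```text
t: 8.55
tcp_pos: [0.58, -0.1508, 0.2406]
ee_rot: [-0.0, 0.018, 1.0, 0.0]
contact_force: [-0.3, 0.4, 0.4]
grip_width: 0.0856
grasp_force: 0.0
```

```bash
cat >> look.py <<'E'
for r in nets.cut_out("wrist","cover")[:1]:
    print(r["score"],r["box"])
E
python3 look.py w2
```

```text
8.55 [ 0.58   -0.1508  0.2406] 
 [[-9.994e-01  3.600e-02 -1.000e-04]
 [ 3.600e-02  9.994e-01  3.000e-04]
 [ 1.000e-04  3.000e-04 -1.000e+00]] 0.08561342330789926 [-0.3   0.38  0.44]
cover_center 0.58 [314. 184.] [ 0.5784 -0.1521  0.102 ] tool shares [ 0.004  -0.0034  0.3466]
key_black_top 0.79 [406.  18.] [ 0.446  -0.0702  0.068 ] tool shares [0.3421 0.1893 0.4317]
key_red_top 0.78 [480.  17.] [ 0.4474 -0.0079  0.068 ] tool shares [0.3443 0.345  0.4318]
key_green_top 0.84 [327.  16.] [ 0.4422 -0.1364  0.068 ] tool shares [0.3457 0.0234 0.4317]
blue_relay 0.94 [461. 172.] [ 0.5848 -0.0038  0.046 ] tool shares [0.0013 0.3676 0.4867]
brass_insert 0.51 [405. 109.] [ 0.521  -0.0624  0.046 ] tool shares [0.1554 0.2155 0.4867]
0.83 [293.3, 149.8, 338.0, 221.2]
```

View pics/w2.png

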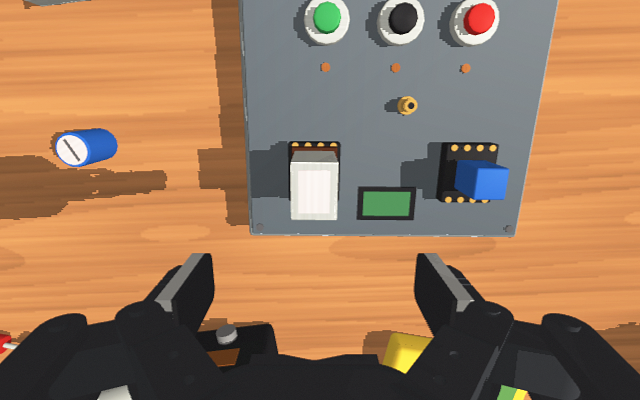

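The cover's top face spans columns 292–338 and rows 165–219, square to the image, with the open fingers either side of it. A quick check from the top face at z = 0.132:

Run:
```python
from h import *
for p in [(292,165),(338,165),(292,219),(338,219),(315,192)]: print(p,ray("wrist",p,.132).round(4))
```

```text
(292, 165) [ 0.5558 -0.1686  0.132 ]
(338, 165) [ 0.5571 -0.134   0.132 ]
(292, 219) [ 0.5988 -0.171   0.132 ]
(338, 219) [ 0.6002 -0.1348  0.132 ]
(315, 192) [ 0.5775 -0.152   0.132 ]
```

Centre (0.578, -0.152), and the size fits. Descend and grip.

{"method": "move_arm", "body": {"series": [[0.005, -0.003, 0.1, 0], [0.005, -0.003, 0.2, 0], [0.005, -0.003, 0.28, 0], [0.005, -0.003, 0.34, 0], [0.005, -0.003, 0.37, 0], [0.005, -0.003, 0.389, 0], [0.005, -0.003, 0.389, 0], [0.005, -0.003, 0.389, 0]]}}

```text
t: 9.95
tcp_pos: [0.5795, -0.1534, 0.0861]
ee_rot: [0.001, 0.018, 1.0, -0.0]
contact_force: [0.8, 0.1, 0.6]
grip_width: 0.0854
grasp_force: 0.0
```

{"method": "move_arm", "body": {"series": [[0, 0, 0, 0], [0, 0, 0, 0], [0, 0, 0, 0], [0, 0, 0, 0], [0, 0, 0, 0], [0, 0, 0, 0], [0, 0, 0, 0], [0, 0, 0, 0]], "gripper": 1, "grip_force": 25}}

```text
t: 10.95
tcp_pos: [0.5788, -0.1529, 0.0852]
ee_rot: [0.0, 0.019, 1.0, 0.0]
contact_force: [-1.0, 3.0, 5.8]
grip_width: 0.0358
grasp_force: 28.8
```

Gripped at 36 mm. Lift slowly, straight up, about 90 mm.

{"method": "move_arm", "body": {"series": [[0, 0, -0.01, 0], [0, 0, -0.02, 0], [0, 0, -0.035, 0], [0, 0, -0.05, 0], [0, 0, -0.07, 0], [0, 0, -0.09, 0], [0, 0, -0.11, 0], [0, 0, -0.13, 0], [0, 0, -0.15, 0], [0, 0, -0.17, 0], [0, 0, -0.19, 0], [0, 0, -0.205, 0], [0, 0, -0.215, 0], [0, 0, -0.222, 0], [0, 0, -0.225, 0], [0, 0, -0.225, 0], [0, 0, -0.225, 0], [0, 0, -0.225, 0], [0, 0, -0.225, 0], [0, 0, -0.225, 0]]}}

```text
t: 13.45
tcp_pos: [0.5786, -0.1531, 0.1748]
ee_rot: [-0.0, 0.019, 1.0, 0.0]
contact_force: [0.4, -0.3, 0.2]
grip_width: 0.0359
grasp_force: 28.1
```

Run:
```python
from h import *
s=manip.sense();print(s["t"],s["tcp_pos"],s["grip_width"],s["grasp_force"],s["contact_force"],abs(s["dq"]).max())
a=save("wrist","w3");b=save("side","s3")
for r in nets.place_of("side","cover_center")[:1]: print(r["score"],r["centre"],ray("side",r["centre"],.192))
cv2.imwrite("pics/c3.png",np.hstack([cv2.resize(a,(400,400)),cv2.resize(b[140:300,270:430],(400,400),interpolation=cv2.INTER_CUBIC)])[:,:,::-1])
```

```text
13.45 [ 0.57858084 -0.15308048  0.174845  ] 0.03590327546824562 28.132446706295013 [ 0.36426112 -0.29737774  0.24731669] 0.001872945384395053
0.57 [370.6, 193.8] [ 0.57567424 -0.16507093  0.192     ]
```

View pics/c3.png

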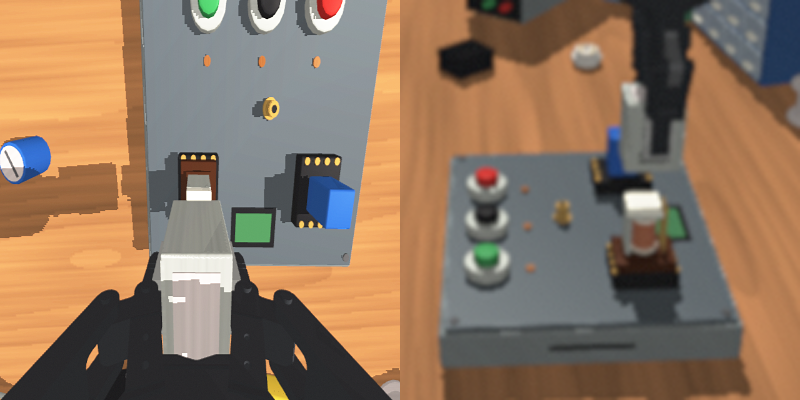

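Both views show the cover held level between the fingers, directly over the exposed works. All three buttons are out and the bystanders have not moved. The lift was about 90 mm, so the rim is about 40 mm clear.

```bash
python3 -c "
from h import *
print(workorder.close_job())"
```

```text
the job is handed in; nothing more can be done
None
```

I pushed the black button home and let it up, then the red, and left green alone; the job is handed in with the tin cover held level and still over the relay, its rim about 4 cm clear of the works and nothing else seen to shift (no verdict was returned).

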